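Shift the cassette-lift selector into slot three

ROBOT

A 6-joint arm with a two-finger parallel gripper is mounted at the origin on the work surface. World frame = base frame: x ahead of the robot, y to its left, z up, the work surface at z = 0. Lengths are in m, angles in degrees, forces in N, time in s.
With the tool pointing down it reaches from about 0.3 to 0.75 m from the base axis. Payload 8.5 kg.
Tool frame: the origin (TCP) lies midway between the tips of the shut fingers; the grasp point (between the pads) lies env.tcp_to_grasp behind it (env.tcp_to_grasp is the distance from the TCP to the grasp point, in m); z points along the fingers, y is the direction in which the jaws open and shut (so a half turn about z gives the same grasp; the last joint's range is limited). The gripper opens to 85 mm and grips with 20 to 120 N. Pads are 22 mm wide; open, the fingers measure 114 mm over their backs; the gripper's body (76 mm by 85 mm) begins 54 mm behind the grasp point. The pads swing forward as they close: fully open they stand 13 mm farther back than shut.
Start: joints at [-12.336, 21.807, 74.336, -0, 83.858, -12.336], TCP at [0.55, 0, 0.231] pointing down, gripper open.
Joint ranges: [-178.18, 178.18], [-50.72, 133.34], [12.68, 142.11], [-81.47, 261.47], [9.98, 163.14], [-165.26, 165.26]. Speed limits (degrees/s): [136.94, 136.94, 180, 180, 180, 180].

INTERFACE

Orientations are given as a 3x3 rotation matrix whose columns are the frame's x, y, z axes.
In Python, from rig import readout, imaging, job, env gives the robot as it stands.
- The arm moves only by the tool move_arm, never from a script. Its argument "motion" is a list of rows, each a list of 3 entries, a list of its own where there are three numbers: the shift along the tool's x, y, z normalised to -1 to 1, where 1 is 0.02 m, then the turn, a rotation vector about the tool's x, y, z normalised to -1 to 1, where 1 is 120 degrees, then the gripper command: -1 is shut, 1 is fully open, values between are in proportion. In form: [[[tx, ty, tz], [rx, ry, rz], claw], ...]. A call has 1 to 12 rows; each row shifts and turns the pose as measured when the row begins, along the tool's axes as they then stand; what a row does not reach is not made up. A row lasts 1/12 s, in which the tool goes at most 41.7 mm and 7.16 degrees, less where a joint would pass 70% of its speed; a pose out of reach is approached as far as the arm can. A call with a number of a shift or a turn outside -1 to 1 is refused whole. A call with a gripper value outside its range is refused whole. The fingers move at their own pace and stop on an object; "squeeze" is the grip in N (left out, the last holds). Time passes only in rows, so rows that do not move let the fingers close. It gives the time, the measured TCP pose, the force and the opening at its end, in the units of the state.
- readout.observe(): the state, without advancing time (a new reading comes with each control period).
- imaging.get_image(name): name is "scene" or "side" or "wrist"; returns a dict with "img" (420x560x3 uint8, blue, green, red), "fov_y" (degrees; the focal length in pixels is half the picture's height over the tangent of half this angle, whatever the lens; pixels are square), "cx", "cy" (the principal point, pixels), "eye" and "orientation" of the camera in the world. Camera axes: x right, y up, looking along -z (the intrinsics and any distortion apply to the point x, -y, -z); pixel columns grow to the right and rows downward; lengths in m; the calibration is good to about 2 mm. A picture is of the moment at which its call begins. There is no depth.
- job.close_job(): hands the job in, once; it reports no verdict.
The state is a dict: "time_s": time; "q": joint angles; "qvel": joint speeds; "joint_efforts": joint torques, N m; "position": TCP position; "tool_rot": TCP orientation; "ft_force": force on the tool from outside, world axes, zero at the start; "wrist_torque": the same for the moment, N m; "grip_width": finger opening in m.
Only numpy, scipy, OpenCV 4.12 (cv2) and the standard library are available. Lean on these libraries where they do the work, as an engineer would, in place of code of your own. Each camera call takes 0.05 s, during which the arm holds its last target.

TASK

To raise the right-hand wafer cassette, on the inspection bench's white console, push the cassette-lift selector lever out of the left-hand leg of its H-shaped gate, across the bar, and then forward (away from the robot) until it is fully home in the third slot: the far right one, marked with three dots. Push it gently with the closed fingertips or the outside of the fingers: do not grip the knob or pull it up, do not let the lever run back into the fourth slot (near right), and leave the jar, the round box and the brush where they are. Finish with the hand clear of the lever.

Things in the scene. Friction and masses are not known exactly. Their poses are not given: they have to be found in the camera images.
- console: White console box, 230 (x) x 420 (y) x 98 mm high, fixed; origin under its centre on the bench; x away from the robot, y to the left, turned by up to 0.4 rad. Amid its top is a steel gate plate 110 x 110 x 6 mm with an H-shaped cut-out. Keys and trackball on its top are under 12 mm high
- gate (a point): Centre of the H, on the gate plate's top face, 104 mm over the bench, axes as the console's. Slots 17 mm wide: legs along x at y = +22 mm (left) and -22 mm (right), each 61 mm end to end; cross bar along y at x = 0. Slot one = far left, two = near left, three = far right, four = near right; as many black dots on the plate beyond each slot's end
- knob (a point): Middle of the black pear-shaped knob (38 mm across, 44 mm tall) on the lever, a 10 mm steel rod; z points up the rod. The rod tilts about a pivot 73 mm below gate; the knob's middle is 150 mm from the pivot: 181 mm over the bench when upright, about 14 mm lower at the slot ends. Friction keeps the lever where it is left; 2 to 5 N at the knob moves it
- across (a joint): Sideways tilt of the lever, rad: 0 mid cross bar, positive to the right (console -y). Starts in the left leg near -0.30; right leg: +0.27 to +0.335. It can change legs only while fore is within about 0.05 of 0; the gate's inner corners are rounded. Knob's middle in console axes: y = -0.15 sin(across) cos(fore), z = 0.031 + 0.15 cos(across) cos(fore)
- fore (a joint): Forward tilt of the lever, rad: 0 in line with the cross bar, positive away from the robot (console +x). Stops at about +0.32 and -0.32, the slot ends; starts anywhere along the left leg. Fully home in slot three: above 0.24. Knob's middle in console axes: x = 0.15 sin(fore)
- lift (a joint): How far the knob is pulled up along the rod, m: 0 = down, where a 16 N spring keeps it; it could be pulled 0.012 up, which must not be done (fails above 0.005). A squeeze or shove of the lever over 35 N also fails
- jar: Small closed amber jar with white cap, 40 mm diameter, 50 mm tall, loose on the console's far left part; origin under its centre. Leave alone
- wafer_box: Round flat grey wafer box, 60 mm diameter, 22 mm tall, loose on the console's far right part; origin under its centre. Leave alone
- brush: Cleaning brush lying on the bench to the right of the console; leave alone

How it is judged (in metres and radians):
On the way:
1. the lever has crossed the bar to the right-hand leg (value of joint across above 0.24 rad and value of joint fore below 0.2 rad).
At the end, for the whole second after the job is handed in: The lever stands in slot three (far right): across above 0.24 rad and fore above 0.24 rad (of about 0.32 at the end of the slot), at rest; knob down; jar, round box and brush within 15 mm of where they stood (value of joint each of fore, across above 0.24 rad and velocity of joint fore below 0.05 rad/s and value of joint lift below 0.003 m and distance of each of jar, wafer_box, brush from where it was at the start of the episode below 0.015 m); the robot touches nothing.
It fails at once if the knob is pulled up by more than 5 mm (value of joint lift above 0.005 m).
It fails at once if the lever is gripped or shoved hard (fingers press on it with more than 35 N in all) (contact force between the fingers and across above 35 N).
It fails at once if the lever runs into slot four (fore below -0.15 rad in the right-hand leg) (value of joint across above 0.2 rad and value of joint fore below -0.15 rad).
It fails at once if the jar, the round box or the brush is lifted or pushed away (15 mm) (distance of any of jar, wafer_box, brush from where it was at the start of the episode above 0.015 m).
It also fails if it takes over 64 s, if anything falls off the work surface, if the arm or the gripper's body presses on something with over 40 N, if the wrist force passes 120 N, or if a joint passes its speed limit or range.

## Working session

There is one attempt and no reset: what is moved stays moved. The work goes in short steps, Python scripts to look and compute and a tool call to move; the robot and the scene stay as the last step left them, time stands still between calls to the robot, and variables do not carry over. Pictures are saved under pics/ and viewed, and the job is handed in when it is done.

Besides the shell and the picture viewer there is one more tool, called as name(argument=value, ...) on one line, values as JSON. move_arm: Moves the arm, as the interface text tells. Its arguments: {"type":"object","properties":{"motion":{"type":"array","items":{"type":"array"}},"squeeze":{"type":"number"}},"required":["motion"]}

```bash
mkdir -p pics; ls; python3 - <<'E'
from rig import readout, imaging, job, env
import cv2
s=readout.observe();print(s['time_s'],s['position'],s['tool_rot'],s['grip_width'],env.tcp_to_grasp)
for n in ("scene","side","wrist"):
    d=imaging.get_image(n);cv2.imwrite(f"pics/{n}0.png",d["img"]);print(n,{k:v for k,v in d.items() if k!="img"})
E
```

```text
pics
0.0 [5.49709709e-01 4.21111834e-05 2.30701503e-01] [[ 2.68119822e-05  9.99998964e-01 -1.43928074e-03]
 [ 9.99999951e-01 -2.63622125e-05  3.12514181e-04]
 [ 3.12475915e-04 -1.43928904e-03 -9.99998915e-01]] 0.085672847000034 0.0187
scene {'fov_y': 46.186793664886295, 'cx': 280.27822389203595, 'cy': 206.7592580805138, 'eye': array([ 1.4241415 , -0.35998952,  1.0224393 ]), 'orientation': array([[ 0.28647857, -0.67958898,  0.67534351],
       [ 0.95787994,  0.18851933, -0.2166252 ],
       [ 0.01990079,  0.70895648,  0.7049714 ]])}
side {'fov_y': 51.090237620390305, 'cx': 282.3980427113097, 'cy': 204.7119599746394, 'eye': array([0.48480999, 0.84571284, 0.84689048]), 'orientation': array([[-0.99735106,  0.04107827, -0.06002871],
       [-0.07251673, -0.62590315,  0.7765221 ],
       [-0.00567398,  0.77881822,  0.62722403]])}
wrist {'fov_y': 65.04971711159841, 'cx': 284.17246735992535, 'cy': 215.7103997297921, 'eye': array([0.54977462, 0.07230158, 0.37241391]), 'orientation': array([[ 9.99999092e-01, -5.00688138e-04,  1.25140251e-03],
       [ 1.30108691e-04,  9.59966729e-01,  2.80114015e-01],
       [-1.34155454e-03, -2.80113598e-01,  9.59965923e-01]])}
```

View pics/scene0.png

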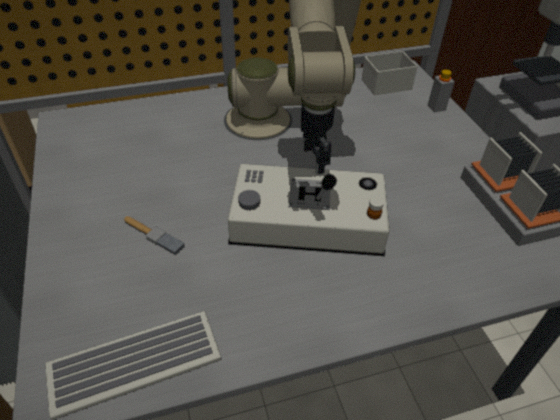

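View pics/side0.png

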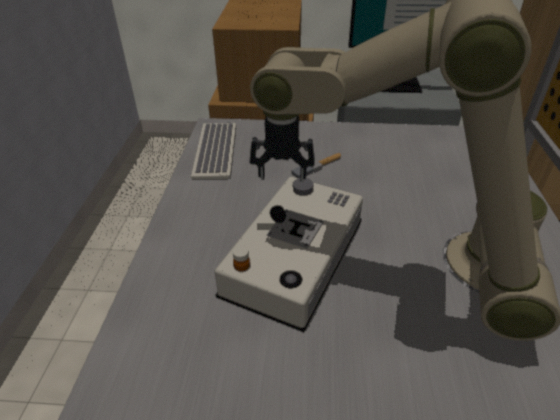

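View pics/wrist0.png

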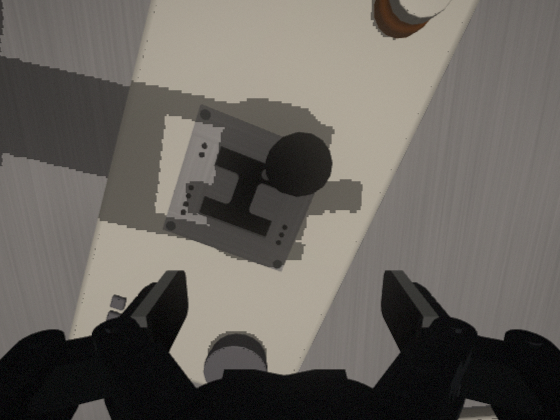

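```bash
cat > h.py <<'E'
import numpy as np, cv2
from rig import readout, imaging, job, env
def ray(d,u,v):
    f=210/np.tan(np.radians(d["fov_y"]/2))
    c=np.array([(u-d["cx"])/f,-(v-d["cy"])/f,-1]);return d["orientation"]@c
def onz(d,u,v,z):
    r=ray(d,u,v);return d["eye"]+r*(z-d["eye"][2])/r[2]
def proj(d,p):
    f=210/np.tan(np.radians(d["fov_y"]/2));c=d["orientation"].T@(np.array(p)-d["eye"])
    return d["cx"]+f*c[0]/-c[2], d["cy"]-f*c[1]/-c[2]
E
python3 - <<'E'
from h import *
d=imaging.get_image("wrist");print([k for k in d])
for p in [(205,114),(170,226),(278,264)]: print(onz(d,*p,.104))
# H right leg corners, near end / far end
for z in (.163,.167,.172): print(onz(d,299,164,z))
im=cv2.resize(d["img"][90:280,150:350],None,fx=4,fy=4,interpolation=cv2.INTER_CUBIC)[:600]
cv2.imwrite("pics/w1.png",cv2.resize(cv2.convertScaleAbs(d["img"][80:290,140:360],alpha=2,beta=20),None,fx=2.8,fy=2.8))
for n in("scene","side"):
    e=imaging.get_image(n);u,v=[int(x) for x in proj(e,(.55,.06,.13))];print(n,u,v)
    cv2.imwrite(f"pics/{n}1.png",cv2.resize(e["img"][v-70:v+70,u-90:u+90],None,fx=4,fy=4,interpolation=cv2.INTER_CUBIC))
E
```

```text
['img', 'fov_y', 'cx', 'cy', 'eye', 'orientation']
[0.4877839 0.0764802 0.104    ]
[ 0.45159275 -0.01529754  0.104     ]
[ 0.54402277 -0.05069914  0.104     ]
[0.55894933 0.0452938  0.163     ]
[0.55877442 0.04580941 0.167     ]
[0.55855579 0.04645391 0.172     ]
scene 330 191
side 280 231
```

View pics/w1.png

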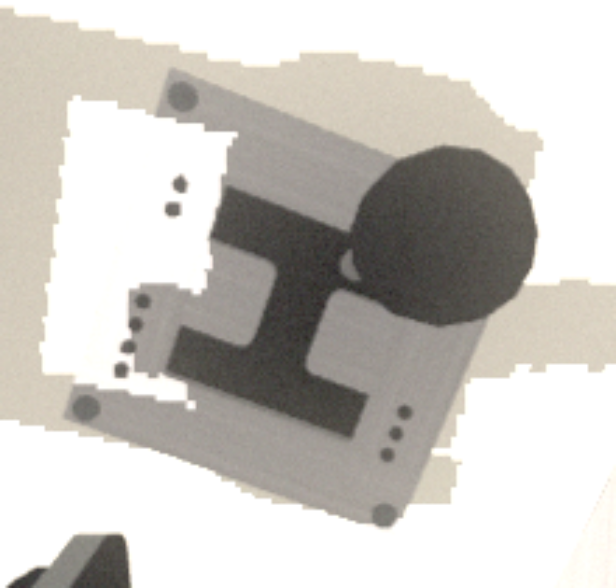

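View pics/side1.png

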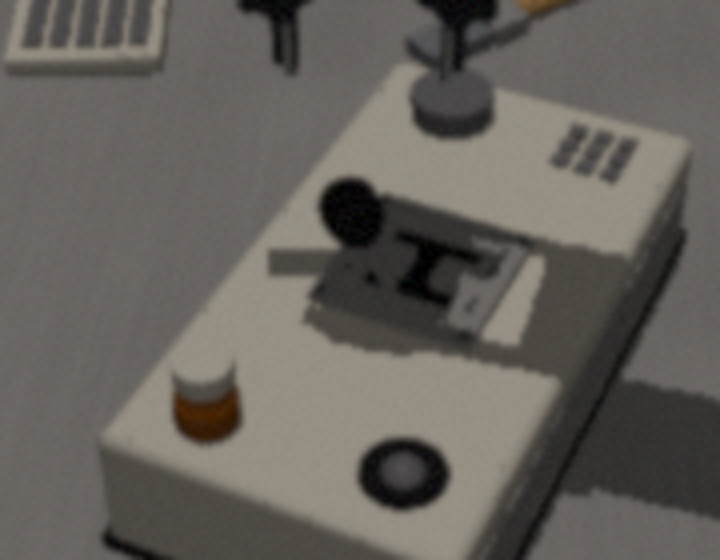

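View pics/scene1.png

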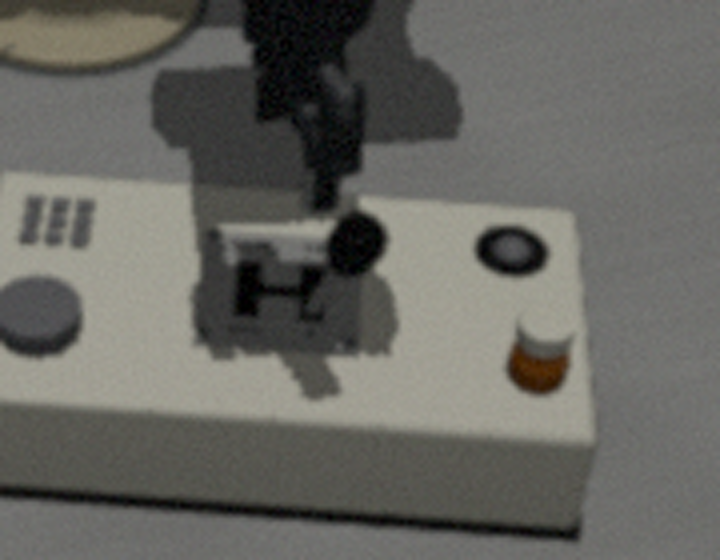

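The wrist view shows the gate. Screws are at (205,115), (171,225) and (277,264), and the knob is at (299,164) in slot one. That puts the gate centre near (0.516, 0.013), yaw about -21.3°, knob x about +28 mm (fore about 0.19) in the left leg. First I'll shut the fingers and line the tool up with the console.

move_arm(motion=[[[0, 0, 0], [0, 0, 0.059], -1], [[0, 0, 0], [0, 0, 0.059], -1], [[0, 0, 0], [0, 0, 0.059], -1], [[0, 0, 0], [0, 0, 0], -1], [[0, 0, 0], [0, 0, 0], -1], [[0, 0, 0], [0, 0, 0], -1], [[0, 0, 0], [0, 0, 0], -1], [[0, 0, 0], [0, 0, 0], -1]], squeeze=30)

```text
time_s: 0.97
position: [0.5497, 0.0001, 0.2306]
tool_rot: [[0.362, 0.932, -0.002], [0.932, -0.362, 0.0], [-0.0, -0.002, -1.0]]
ft_force: [0.1, 0.1, 1.0]
grip_width: 0.0001
```

```bash
cat >> h.py <<'E'
G=np.array([.5159,.0129,.104]); YAW=np.radians(-21.3)
EX=np.array([np.cos(YAW),np.sin(YAW),0]);EY=np.array([-np.sin(YAW),np.cos(YAW),0])
def con(p): 
    p=np.array(p)-[G[0],G[1],0]; return np.round([p@EX,p@EY,p[2]],4)
def wor(x,y,z): return np.array([G[0],G[1],0])+x*EX+y*EY+np.array([0,0,z])
def to(x,y,z):
    s=readout.observe();R=np.array(s['tool_rot']);print("t",s['time_s'],"tcp con",con(s['position']),"F",np.round(s['ft_force'],1),"w",s['grip_width'])
    print("need tool mm",np.round(R.T@(wor(x,y,z)-s['position'])*1000,1),"yaw of tool y",np.degrees(np.arctan2(R[1,1],R[0,1])))
E
python3 - <<'E'
from h import *
to(.079,.046,.205)
d=imaging.get_image("wrist");cv2.imwrite("pics/w2.png",d["img"])
E
```

```text
t 0.9667 tcp con [0.0361 0.0003 0.2306] F [0.1 0.1 1. ] w 7.640268611919055e-05
need tool mm [45.6 43.  25.5] yaw of tool y -21.249180852447573
```

View pics/w2.png

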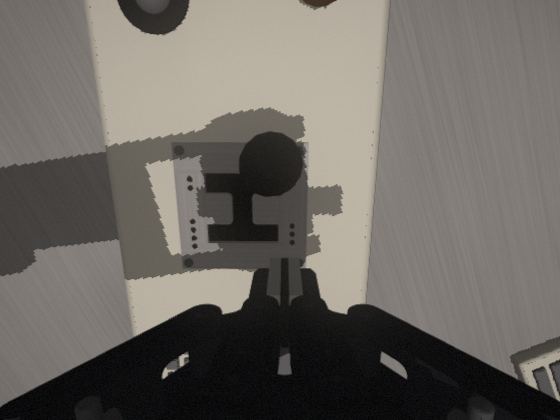

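```bash
python3 - <<'E'
from h import *
d=imaging.get_image("wrist")
for p in [(179,150),(188,262),(301,152),(302,263)]: print(con(onz(d,*p,.104)))
for p in [(206,183),(209,232),(279,232),(243,204)]: print('H',con(onz(d,*p,.104)))
print('knob',con(onz(d,271,163,.172)))
E
```

```text
[-0.049   0.0489  0.104 ]
[-0.0498 -0.0487  0.104 ]
[0.0488 0.0474 0.104 ]
[ 0.0512 -0.0495  0.104 ]
H [-0.0291  0.0221  0.104 ]
H [-0.0294 -0.0206  0.104 ]
H [ 0.0309 -0.0205  0.104 ]
H [0.0008 0.0043 0.104 ]
knob [0.0275 0.0472 0.172 ]
```

move_arm(motion=[[[0, 0.7, 0], [0, 0, 0], -1], [[0, 0.7, 0], [0, 0, 0], -1], [[0, 0.7, 0], [0, 0, 0], -1], [[0.8, 0, 0], [0, 0, 0], -1], [[0.8, 0, 0], [0, 0, 0], -1], [[0.7, 0, 0], [0, 0, 0], -1], [[0, 0, 0], [0, 0, 0], -1]])

```text
time_s: 1.65
position: [0.6077, 0.0281, 0.2305]
tool_rot: [[0.36, 0.933, -0.002], [0.933, -0.36, 0.0], [-0.0, -0.002, -1.0]]
ft_force: [0.0, 0.4, 0.2]
grip_width: -0.0001
```

```bash
python3 - <<'E'
from h import *
to(.079,.046,.156)
E
```

```text
t 1.65 tcp con [0.08   0.0475 0.2305] F [0.  0.4 0.2] w -5.4947438116359836e-05
need tool mm [-1.5 -0.9 74.5] yaw of tool y -21.129137483136553
```

move_arm(motion=[[[0, 0, 0.75], [0, 0, 0], -1], [[0, 0, 0.75], [0, 0, 0], -1], [[0, 0, 0.75], [0, 0, 0], -1], [[0, 0, 0.75], [0, 0, 0], -1], [[0, 0, 0.7], [0, 0, 0], -1], [[0, 0, 0], [0, 0, 0], -1]])

```text
time_s: 2.15
position: [0.6073, 0.0283, 0.1549]
tool_rot: [[0.355, 0.935, 0.001], [0.935, -0.355, -0.001], [-0.001, 0.001, -1.0]]
ft_force: [-1.3, 0.1, -0.4]
grip_width: 0.0001
```

```bash
python3 - <<'E'
from h import *
to(.0335,.046,.156)
for n in("scene","side","wrist"):
    e=imaging.get_image(n);u,v=[int(x) for x in proj(e,wor(.03,.03,.16))]
    cv2.imwrite(f"pics/{n}3.png",cv2.resize(e["img"][max(v-70,0):v+70,u-90:u+90],None,fx=3,fy=3,interpolation=cv2.INTER_CUBIC) if n!="wrist" else e["img"])
a=cv2.imread("pics/scene3.png");b=cv2.imread("pics/side3.png");c=cv2.vconcat([a,b]);cv2.imwrite("pics/c3.png",cv2.resize(c,None,fx=.7,fy=.7))
E
```

```text
t 2.15 tcp con [0.0796 0.0476 0.1549] F [-1.3  0.1 -0.4] w 0.00012819830988984056
need tool mm [ -1.2 -46.1  -1.2] yaw of tool y -20.81666838388
```

View pics/c3.png

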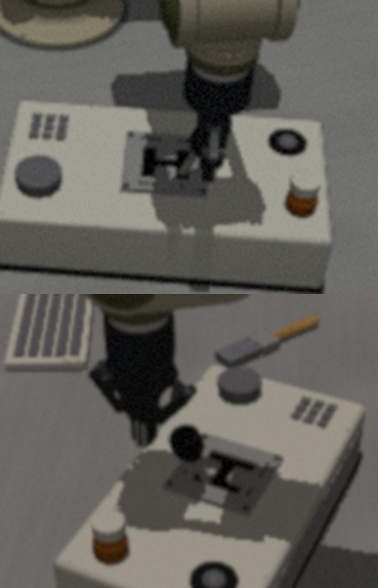

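View pics/wrist3.png

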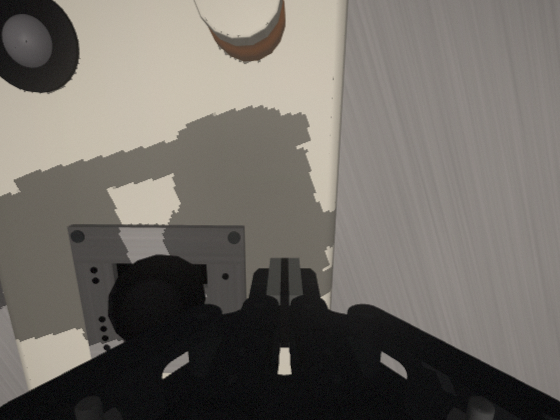

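Side view: the fingertips stand beyond the knob and clear of everything. I'll push toward the robot slowly.

move_arm(motion=[[[0, -0.3, 0], [0, 0, -0.003], -1], [[0, -0.3, 0], [0, 0, 0], -1], [[0, -0.3, 0], [0, 0, 0], -1], [[0, -0.25, 0], [0, 0, 0], -1], [[0, -0.25, 0], [0, 0, 0], -1], [[0, -0.25, 0], [0, 0, 0], -1], [[0, -0.25, 0], [0, 0, 0], -1], [[0, -0.15, 0], [0, 0, 0], -1], [[0, 0, 0], [0, 0, 0], -1]])

```text
time_s: 3.05
position: [0.5697, 0.0438, 0.1644]
tool_rot: [[0.349, 0.937, 0.023], [0.937, -0.349, -0.004], [0.004, 0.023, -1.0]]
ft_force: [2.0, -0.6, 0.1]
grip_width: -0.0001
```

```bash
cat > look.py <<'E'
from h import *
import sys
k=sys.argv[1]
to(*[float(a) for a in sys.argv[2:5]])
o=[]
for n in("scene","side"):
    e=imaging.get_image(n);u,v=[int(x) for x in proj(e,wor(0.0,.0,.16))];print(n,"crop x0,y0",u-60,v-50)
    o.append(cv2.resize(cv2.convertScaleAbs(e["img"][v-50:v+50,u-60:u+60],alpha=1.8,beta=10),None,fx=3,fy=3,interpolation=cv2.INTER_CUBIC))
w=imaging.get_image("wrist")["img"];w=cv2.convertScaleAbs(w,alpha=1.8,beta=10)[:, :]
o=cv2.vconcat(o);w=cv2.resize(w,(440,330));w=cv2.copyMakeBorder(w,0,o.shape[0]-330,0,0,cv2.BORDER_CONSTANT)
cv2.imwrite(f"pics/l{k}.png",cv2.hconcat([o,w]))
E
python3 look.py 4 .0335 .046 .156
```

```text
t 3.05 tcp con [0.0389 0.0483 0.1644] F [ 2.  -0.6  0.1] w -5.0511231613107624e-05
need tool mm [-2.3 -5.6  8.3] yaw of tool y -20.402240071801007
scene crop x0,y0 250 127
side crop x0,y0 235 159
```

View pics/l4.png

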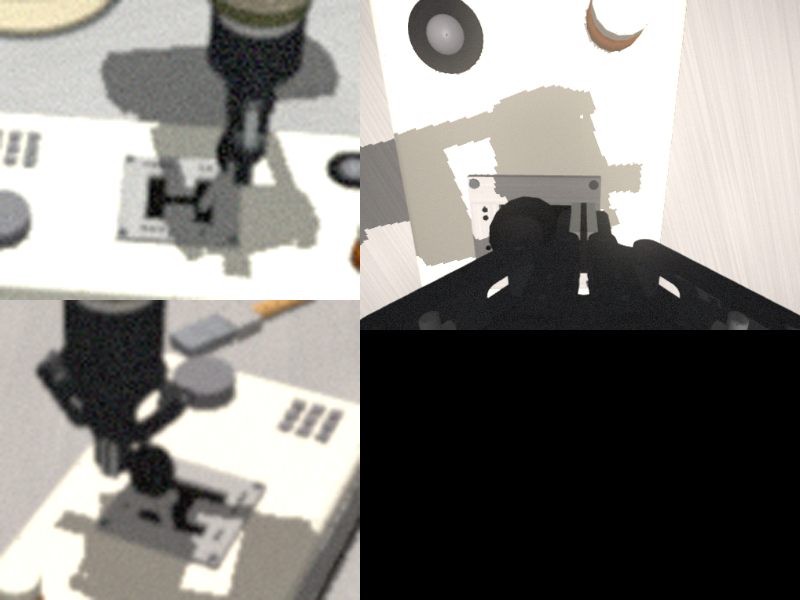

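```bash
cat >> h.py <<'E'
def tilt():
    R=np.array(readout.observe()['tool_rot'])
    Rd=np.column_stack([EY,EX,[0,0,-1.]])
    v=cv2.Rodrigues(R.T@Rd)[0].ravel();print("turn units",np.round(np.degrees(v)/120,4))
E
sed -i 's/^o=\[\]/tilt();o=[]/' look.py
python3 - <<'E'
from h import *
d=imaging.get_image("side")
print(con(onz(d,285.7,215.7,.174)));tilt()
E
```

```text
[0.0062 0.046  0.174 ]
turn units [ 0.0104 -0.002   0.0073]
```

Knob is at x≈+6 mm, matching the finger estimate. I'll push the last 6 mm, correcting the height and tilt drift.

move_arm(motion=[[[0, 0, 0.15], [0.005, -0.001, 0.003], -1], [[0, -0.1, 0.15], [0.005, -0.001, 0.004], -1], [[0, -0.1, 0.1], [0, 0, 0], -1], [[0, -0.1, 0], [0, 0, 0], -1], [[0, 0, 0], [0, 0, 0], -1]])

```text
time_s: 3.67
position: [0.5646, 0.0451, 0.1542]
tool_rot: [[0.365, 0.931, -0.003], [0.931, -0.365, -0.0], [-0.001, -0.002, -1.0]]
ft_force: [1.6, -1.2, 1.8]
grip_width: -0.0
```

```bash
python3 look.py 5 .0335 .046 .156
```

```text
t 3.6667 tcp con [0.0337 0.0477 0.1542] F [ 1.6 -1.2  1.8] w -3.825784931953308e-05
need tool mm [-1.7 -0.2 -1.8] yaw of tool y -21.397756100542612
turn units [-0.0011  0.0006 -0.0008]
scene crop x0,y0 250 127
side crop x0,y0 235 159
```

View pics/l5.png

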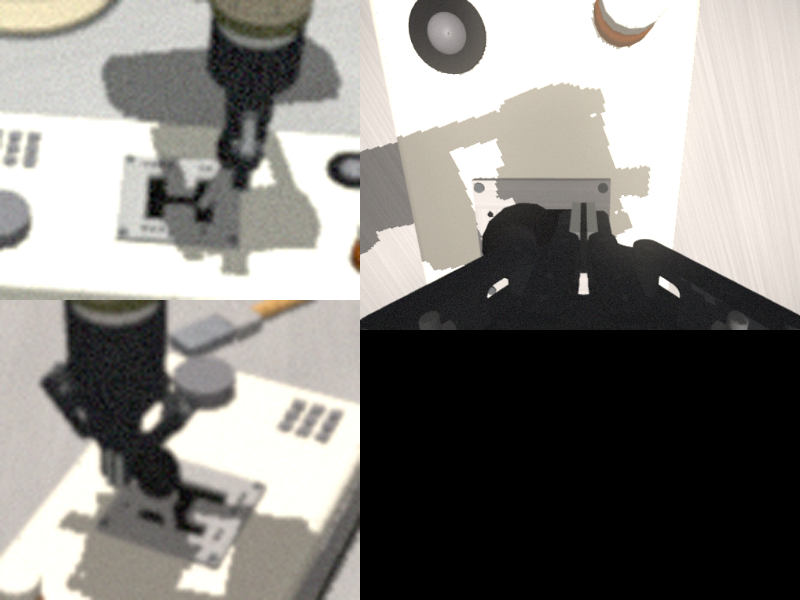

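move_arm(motion=[[[0, 0.6, 0], [0, 0, 0], -1], [[0, 0.6, 0], [0, 0, 0], -1], [[0, 0, -0.9], [0, 0, 0], -1], [[0, 0, -0.9], [0, 0, 0], -1], [[0, 0, -0.9], [0, 0, 0], -1], [[0.8, -0.5, 0], [0, 0, 0], -1], [[0.8, -0.8, 0], [0, 0, 0], -1], [[0.7, -0.8, 0], [0, 0, 0], -1], [[0, -0.7, 0], [0, 0, 0], -1], [[0, 0, 0], [0, 0, 0], -1]])

```text
time_s: 4.65
position: [0.5469, 0.1021, 0.208]
tool_rot: [[0.366, 0.931, -0.02], [0.931, -0.366, 0.003], [-0.005, -0.019, -1.0]]
ft_force: [0.8, -1.2, 0.1]
grip_width: 0.0003
```

```bash
python3 look.py 6 .0 .092 .156
```

```text
t 4.65 tcp con [-0.0035  0.0944  0.208 ] F [ 0.8 -1.2  0.1] w 0.0002808652071505427
need tool mm [-2.1  4.5 51.9] yaw of tool y -21.459383186423604
turn units [-0.0092  0.0022 -0.0013]
scene crop x0,y0 250 127
side crop x0,y0 235 159
```

View pics/l6.png

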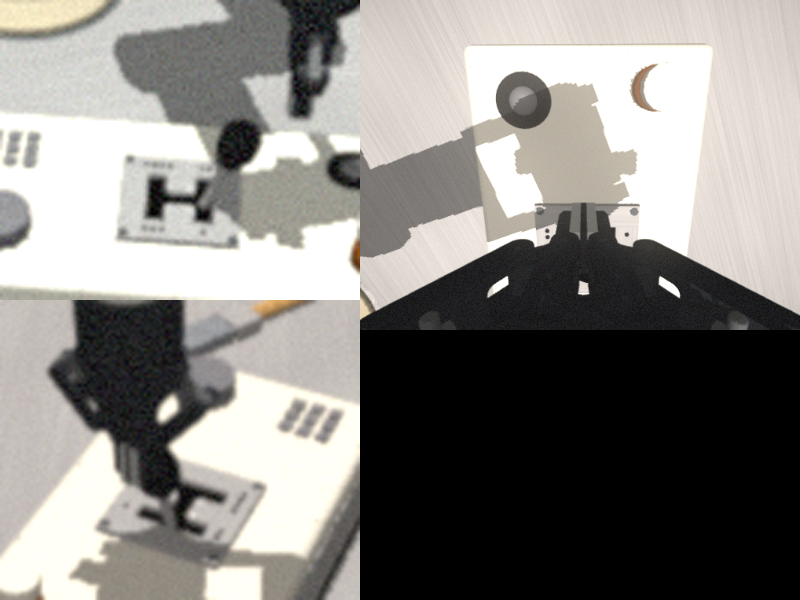

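```bash
python3 - <<'E'
from h import *
d=imaging.get_image("scene");g=cv2.cvtColor(d["img"],cv2.COLOR_BGR2GRAY)
m=(g[160:192,310:345]<22).astype(np.uint8)
n,l,s,c=cv2.connectedComponentsWithStats(m);
for i in range(1,n):
    if s[i,4]>40:
        u,v=c[i]+[310,160];print(s[i],u,v,con(onz(d,u,v,.174)))
print([np.round(con(onz(d,250+a/3,127+b/3,.104)),4) for a,b in((130,160),(240,165),(232,240),(121,234))])
E
```

```text
[ 13   7  13  16 154] 328.66883116883116 174.47402597402598 [-0.0029  0.0468  0.174 ]
[array([-0.0488, -0.0463,  0.104 ]), array([-0.0524,  0.0562,  0.104 ]), array([0.0477, 0.0501, 0.104 ]), array([ 0.0501, -0.0481,  0.104 ])]
```

Scene view has the knob at (329,175), so console x is about -3 mm, which lines up with the bar. Next I descend on its left side.

move_arm(motion=[[[0, 0.1, 0.7], [-0.005, 0.001, 0], -1], [[0, 0.1, 0.7], [-0.004, 0.001, 0], -1], [[0, 0, 0.7], [0, 0, 0], -1], [[0, 0, 0.5], [0, 0, 0], -1], [[0, 0, 0], [0, 0, 0], -1]])

```text
time_s: 5.27
position: [0.5563, 0.095, 0.1534]
tool_rot: [[0.372, 0.928, 0.004], [0.928, -0.372, -0.001], [0.0, 0.004, -1.0]]
ft_force: [-0.7, -0.8, -0.3]
grip_width: -0.0001
```

```bash
python3 look.py 7 .0 .092 .156
```

```text
t 5.2667 tcp con [0.0078 0.0912 0.1534] F [-0.7 -0.8 -0.3] w -0.0001125886537331165
need tool mm [ 0.7 -7.8 -2.6] yaw of tool y -21.865305454204666
turn units [ 0.002  -0.     -0.0047]
scene crop x0,y0 250 127
side crop x0,y0 235 159
```

View pics/l7.png

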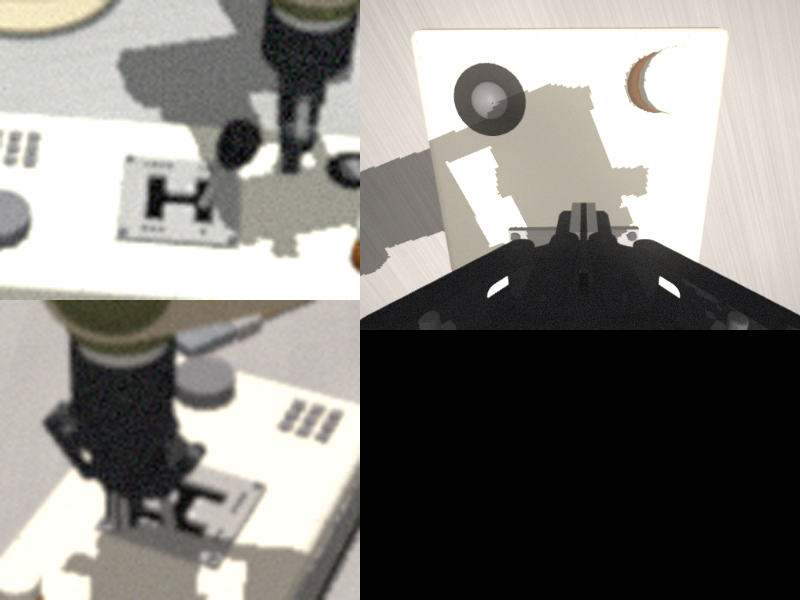

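move_arm(motion=[[[0, -0.3, 0], [0.001, 0, -0.003], -1], [[0, -0.15, 0], [0.001, 0, -0.002], -1], [[-0.3, 0, 0], [0, 0, 0], -1], [[-0.3, 0, 0], [0, 0, 0], -1], [[-0.25, 0, 0], [0, 0, 0], -1], [[-0.25, 0, 0], [0, 0, 0], -1], [[-0.25, 0, 0], [0, 0, 0], -1], [[-0.25, 0, 0], [0, 0, 0], -1], [[0, 0, 0], [0, 0, 0], -1]])

```text
time_s: 6.17
position: [0.5375, 0.0669, 0.1604]
tool_rot: [[0.361, 0.932, 0.014], [0.933, -0.361, 0.002], [0.007, 0.012, -1.0]]
ft_force: [1.0, 2.7, 2.0]
grip_width: -0.0002
```

```bash
python3 look.py 8 .0 -.0125 .156
```

```text
t 6.1667 tcp con [0.0005 0.0581 0.1604] F [1.  2.7 2. ] w -0.0001835370482193973
need tool mm [-70.6  -0.7   3.8] yaw of tool y -21.16688041213872
turn units [ 0.0058 -0.0034  0.0011]
scene crop x0,y0 250 127
side crop x0,y0 235 159
```

View pics/l8.png

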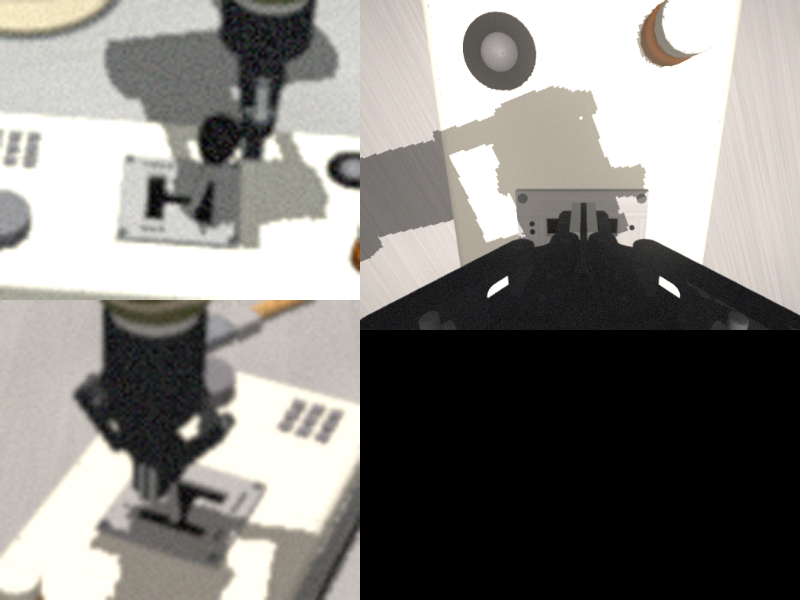

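The scene view shows the knob moved right, from crop x 238 to 216, at about 3 N, so it is entering the bar. I'll keep going.

move_arm(motion=[[[-0.25, 0, 0.1], [0.003, -0.002, 0], -1], [[-0.25, 0, 0.1], [0.003, -0.002, 0], -1], [[-0.25, 0, 0], [0, 0, 0], -1], [[-0.25, 0, 0.05], [0, 0, 0], -1], [[-0.25, 0, 0], [0, 0, 0], -1], [[-0.25, 0, 0.05], [0, 0, 0], -1], [[-0.25, 0, 0], [0, 0, 0], -1], [[0, 0, 0], [0, 0, 0], -1]])

```text
time_s: 6.98
position: [0.5238, 0.0317, 0.153]
tool_rot: [[0.36, 0.933, -0.004], [0.933, -0.36, -0.001], [-0.003, -0.003, -1.0]]
ft_force: [0.7, 1.1, 2.5]
grip_width: 0.0002
```

```bash
python3 look.py 9 .0 -.0125 .156
```

```text
t 6.9833 tcp con [0.0005 0.0204 0.153 ] F [0.7 1.1 2.5] w 0.00016358865402479677
need tool mm [-32.9  -0.7  -3. ] yaw of tool y -21.083787825786587
turn units [-0.0014  0.0013  0.0018]
scene crop x0,y0 250 127
side crop x0,y0 235 159
```

View pics/l9.png

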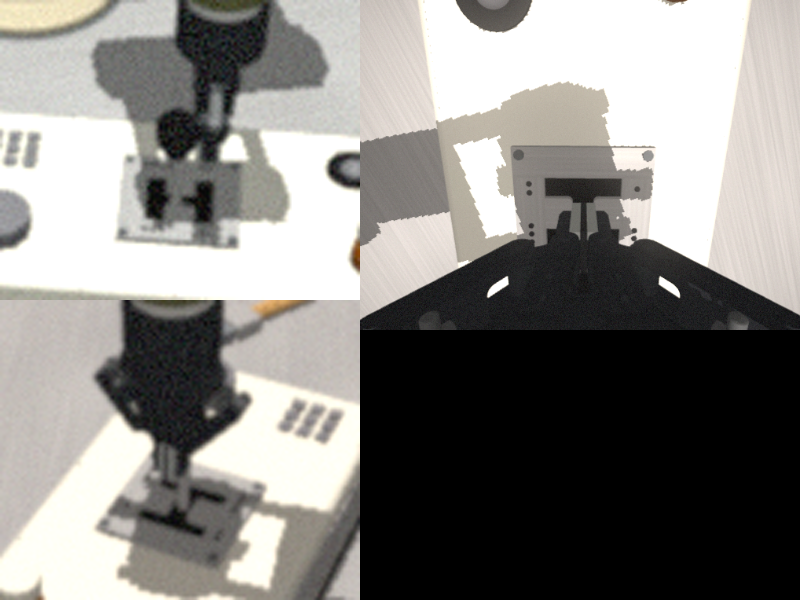

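move_arm(motion=[[[-0.25, 0, -0.05], [-0.001, 0.001, 0.002], -1], [[-0.25, 0, 0], [0, 0, 0], -1], [[-0.25, 0, 0.05], [0, 0, 0], -1], [[-0.25, 0, 0], [0, 0, 0], -1], [[-0.2, 0, 0.05], [0, 0, 0], -1], [[0, 0, 0], [0, 0, 0], -1]])

```text
time_s: 7.63
position: [0.5144, 0.0084, 0.1516]
tool_rot: [[0.363, 0.932, -0.001], [0.932, -0.363, 0.0], [-0.0, -0.001, -1.0]]
ft_force: [0.8, 1.7, 1.0]
grip_width: 0.0001
```

```bash
python3 look.py 10 .0 -.0125 .156
```

```text
t 7.6333 tcp con [ 0.0003 -0.0047  0.1516] F [0.8 1.7 1. ] w 0.00011104660073418269
need tool mm [-7.8 -0.3 -4.4] yaw of tool y -21.259013007459313
turn units [-0.0004  0.      0.0003]
scene crop x0,y0 250 127
side crop x0,y0 235 159
```

View pics/l10.png

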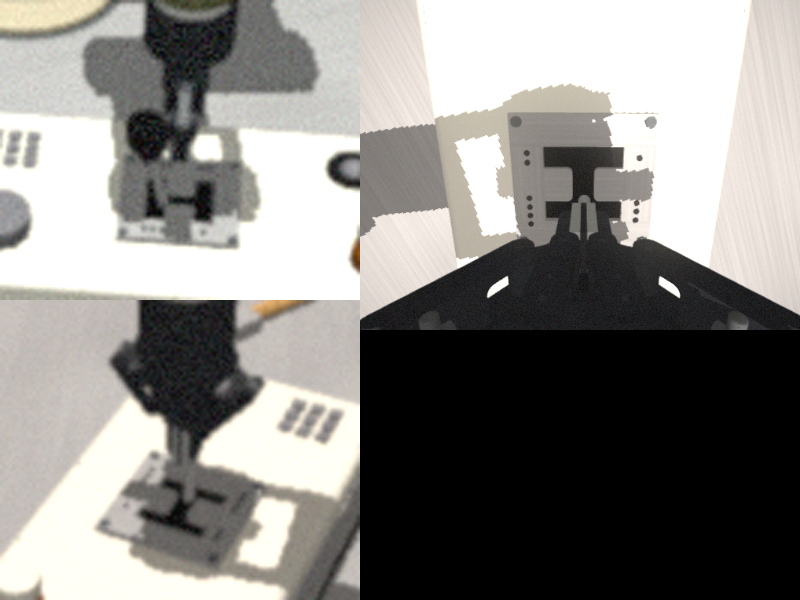

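```bash
cat > knob.py <<'E'
from h import *
import sys
d=imaging.get_image("scene");
u0,v0,u1,v1=[int(a) for a in sys.argv[1:5]];z=float(sys.argv[5])
g=cv2.cvtColor(d["img"],cv2.COLOR_BGR2GRAY)[v0:v1,u0:u1]
n,l,s,c=cv2.connectedComponentsWithStats((g<22).astype(np.uint8))
for i in range(1,n):
    if s[i,4]>40: u,v=c[i]+[u0,v0];print(s[i],u,v,con(onz(d,u,v,z)))
E
python3 knob.py 285 158 318 190 .178
```

```text
[  8   6  22  17 217] 301.36866359447004 171.79723502304148 [-0.0015 -0.0251  0.178 ]
```

move_arm(motion=[[[-0.15, 0, -0.05], [0, 0, 0], -1], [[-0.15, 0, 0], [0, 0, 0], -1], [[-0.15, 0, 0], [0, 0, 0], -1], [[0, 0, 0], [0, 0, 0], -1]])

```text
time_s: 8.17
position: [0.5109, 0.0008, 0.1521]
tool_rot: [[0.361, 0.933, -0.002], [0.933, -0.361, 0.001], [0.0, -0.002, -1.0]]
ft_force: [2.1, 1.4, -0.1]
grip_width: -0.0003
```

```bash
python3 look.py 11 .0 -.0135 .156
```

```text
t 8.1667 tcp con [-0.0003 -0.0131  0.1521] F [ 2.1  1.4 -0.1] w -0.0002557810626022834
need tool mm [-0.4  0.2 -3.9] yaw of tool y -21.152818095817107
turn units [-0.0012 -0.0002  0.0012]
scene crop x0,y0 250 127
side crop x0,y0 235 159
```

View pics/l11.png

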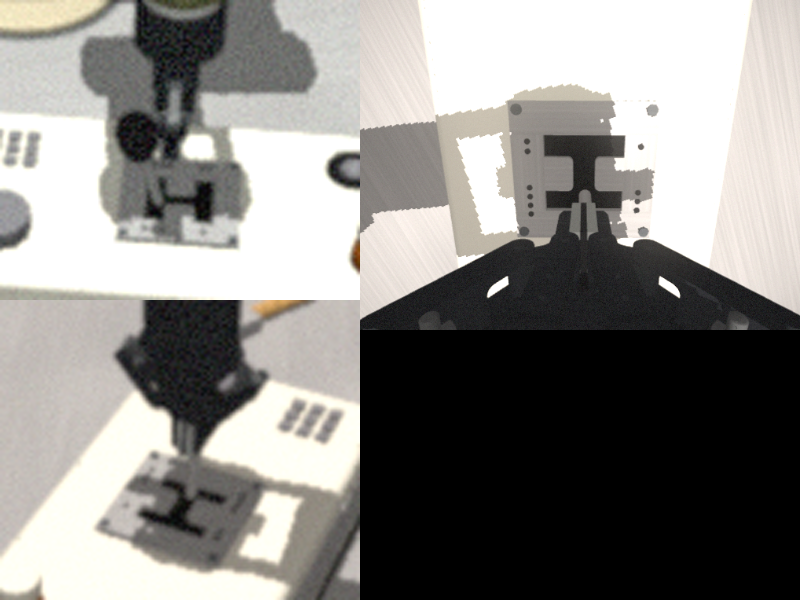

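Scene view has the knob at about (295,172), i.e. in the right leg. I'll nudge 2 mm more, then retreat left, rise, and go round to its near side.

move_arm(motion=[[[-0.12, 0, 0], [0, 0, 0], -1], [[0, 0, 0], [0, 0, 0], -1], [[0.6, 0, 0], [0, 0, 0], -1], [[0.6, 0, 0], [0, 0, 0], -1], [[0, 0, -0.9], [0, 0, 0], -1], [[0, 0, -0.9], [0, 0, 0], -1], [[0, 0, -0.9], [0, 0, 0], -1], [[0, -0.8, -0.2], [0, 0, 0], -1], [[0, -0.8, 0], [0, 0, 0], -1], [[0, -0.8, 0], [0, 0, 0], -1], [[0, -0.6, 0], [0, 0, 0], -1], [[0, 0, 0], [0, 0, 0], -1]])

```text
time_s: 9.32
position: [0.464, 0.052, 0.2139]
tool_rot: [[0.357, 0.934, -0.002], [0.934, -0.357, -0.001], [-0.002, -0.001, -1.0]]
ft_force: [1.1, 0.1, -0.4]
grip_width: 0.0003
```

```bash
python3 look.py 12 -.06 -.045 .156;python3 knob.py 282 158 314 192 .174
```

```text
t 9.3167 tcp con [-0.0625  0.0176  0.2139] F [ 1.1  0.1 -0.4] w 0.0002582680863762593
need tool mm [-62.5   2.2  58. ] yaw of tool y -20.941326748480737
turn units [-0.0005  0.0008  0.003 ]
scene crop x0,y0 250 127
side crop x0,y0 235 159
[  7   7  12  16 135] 294.7925925925926 172.6888888888889 [-0.0008 -0.0422  0.174 ]
```

View pics/l12.png

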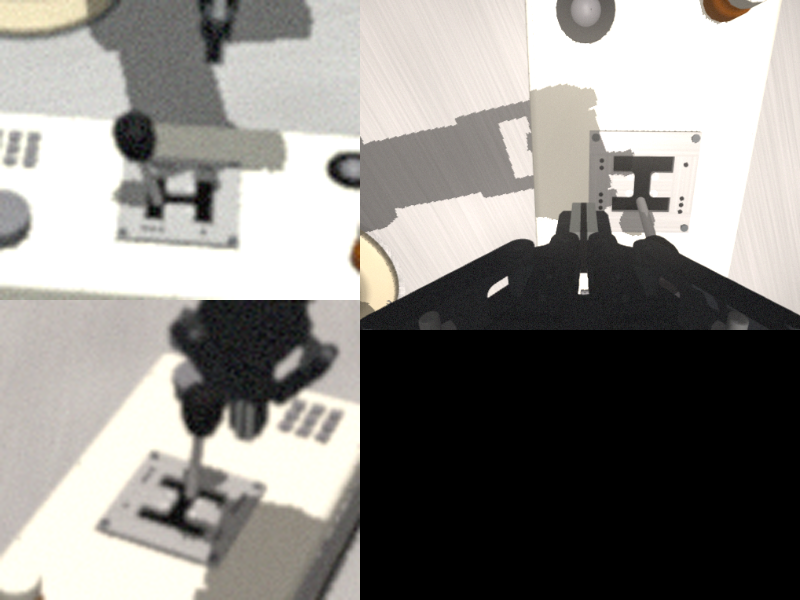

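move_arm(motion=[[[-0.8, 0, 0], [0, 0, 0.002], -1], [[-0.8, 0, 0], [0, 0, 0], -1], [[-0.8, 0, 0], [0, 0, 0], -1], [[-0.6, 0, 0], [0, 0, 0], -1], [[0, 0, 0.7], [0, 0, 0], -1], [[0, 0, 0.7], [0, 0, 0], -1], [[0, 0, 0.7], [0, 0, 0], -1], [[0, 0, 0.7], [0, 0, 0], -1], [[0, 0, 0], [0, 0, 0], -1]])

```text
time_s: 10.27
position: [0.4505, -0.0115, 0.1546]
tool_rot: [[0.366, 0.931, 0.001], [0.931, -0.366, -0.003], [-0.002, 0.002, -1.0]]
ft_force: [-0.1, -0.3, 0.2]
grip_width: 0.0001
```

```bash
python3 look.py 13 .0085 -.045 .155
```

```text
t 10.2667 tcp con [-0.052  -0.0465  0.1546] F [-0.1 -0.3  0.2] w 0.0001058890919826253
need tool mm [ 1.7 60.5 -0.2] yaw of tool y -21.472982007342278
turn units [ 0.0011  0.0011 -0.0014]
scene crop x0,y0 250 127
side crop x0,y0 235 159
```

View pics/l13.png

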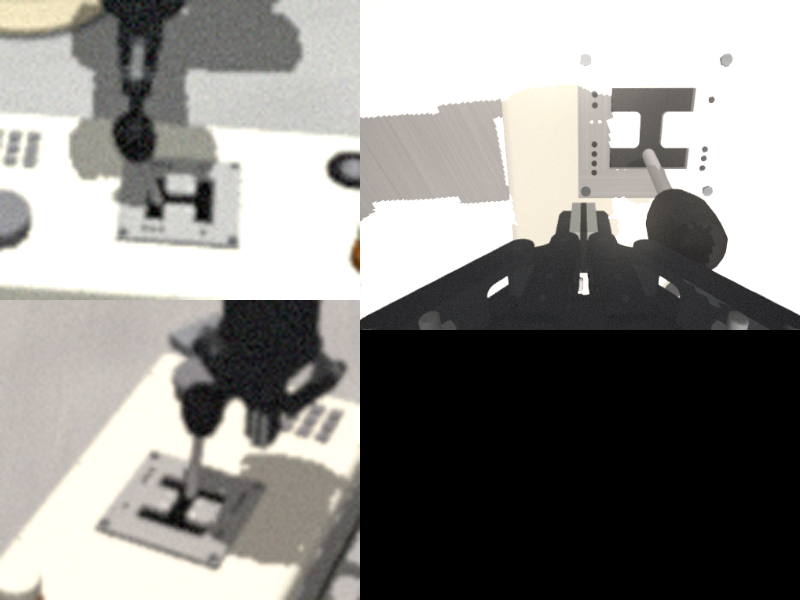

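Fingers are behind the knob, with the knob standing in the right leg. I'll push forward.

move_arm(motion=[[[0, 0.3, 0], [0.001, 0.001, -0.001], -1], [[0, 0.3, 0], [0, 0, 0], -1], [[0, 0.25, 0], [0, 0, 0], -1], [[0, 0.25, 0], [0, 0, 0], -1], [[0, 0.25, 0], [0, 0, 0], -1], [[0, 0.25, 0], [0, 0, 0], -1], [[0, 0.25, 0], [0, 0, 0], -1], [[0, 0.25, 0], [0, 0, 0], -1], [[0, 0, 0], [0, 0, 0], -1]])

```text
time_s: 11.17
position: [0.4957, -0.0286, 0.1603]
tool_rot: [[0.363, 0.932, 0.007], [0.932, -0.363, -0.002], [0.0, 0.007, -1.0]]
ft_force: [-1.4, 0.9, 0.7]
grip_width: -0.0002
```

```bash
python3 look.py 14 .0085 -.045 .155
```

```text
t 11.1667 tcp con [-0.0037 -0.046   0.1603] F [-1.4  0.9  0.7] w -0.000200009504675158
need tool mm [ 1.  12.2  5.4] yaw of tool y -21.291912196946374
turn units [ 0.0033 -0.0002  0.0001]
scene crop x0,y0 250 127
side crop x0,y0 235 159
```

View pics/l14.png

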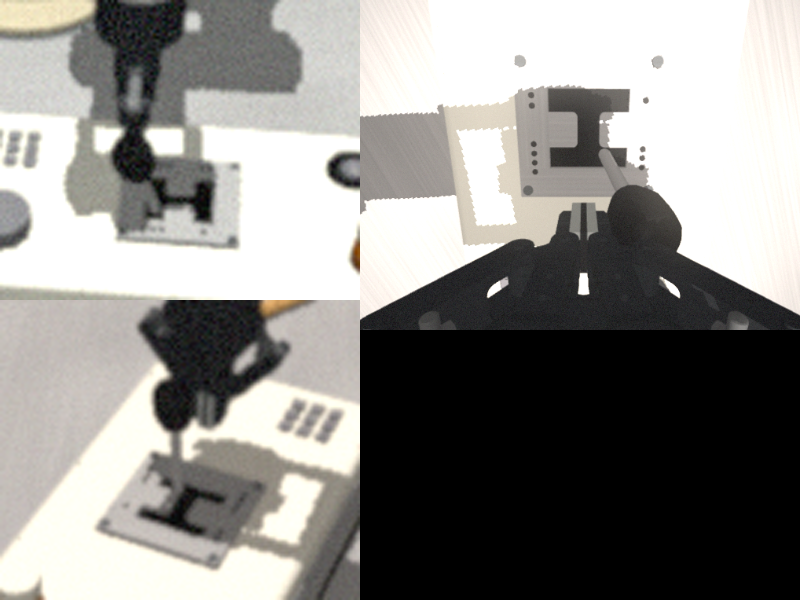

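move_arm(motion=[[[0, 0.2, 0.1], [0.003, 0, 0], -1], [[0, 0.2, 0.1], [0, 0, 0], -1], [[0, 0.15, 0], [0, 0, 0], -1], [[0, 0, 0], [0, 0, 0], -1]])

```text
time_s: 11.65
position: [0.506, -0.0323, 0.1565]
tool_rot: [[0.363, 0.932, 0.001], [0.932, -0.363, 0.001], [0.001, 0.001, -1.0]]
ft_force: [-2.3, 1.1, 1.5]
grip_width: 0.0002
```

```bash
python3 look.py 15 .0105 -.045 .155; python3 knob.py 280 160 312 195 .169
```

```text
t 11.65 tcp con [ 0.0072 -0.0457  0.1565] F [-2.3  1.1  1.5] w 0.0001744998668869711
need tool mm [0.7 3.3 1.5] yaw of tool y -21.261564302864127
turn units [ 0.0003 -0.0004  0.0003]
scene crop x0,y0 250 127
side crop x0,y0 235 159
[  8   8  24  27 236] 296.0042372881356 182.75 [ 0.0327 -0.0368  0.169 ]
```

View pics/l15.png

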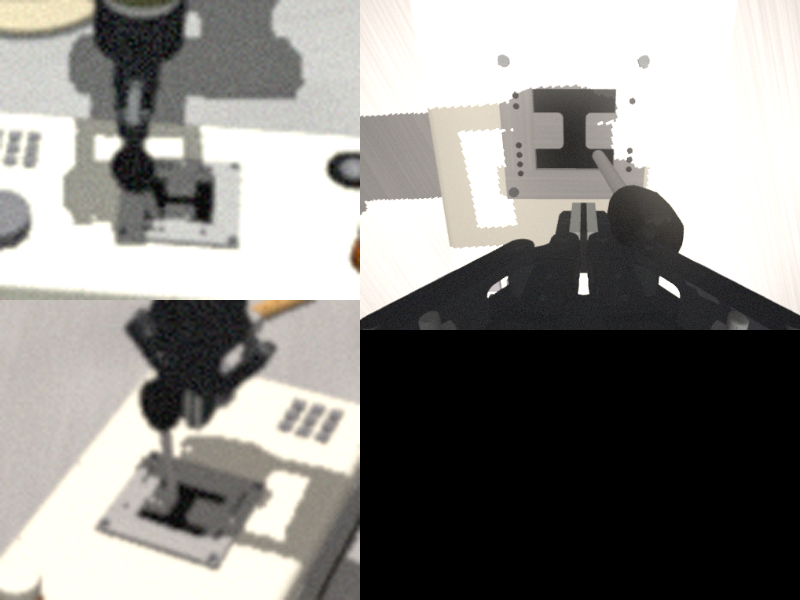

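move_arm(motion=[[[0, 0.1, 0], [0, 0, 0], -1], [[0, 0.08, 0], [0, 0, 0], -1], [[0, 0, 0], [0, 0, 0], -1]])

```text
time_s: 12.1
position: [0.5085, -0.0331, 0.1564]
tool_rot: [[0.362, 0.932, -0.0], [0.932, -0.362, 0.001], [0.001, -0.001, -1.0]]
ft_force: [-0.7, 1.0, 0.0]
grip_width: -0.0003
```

```bash
python3 -c "
from h import *
to(.0115,-.045,.155)"
```

```text
t 12.1 tcp con [ 0.0098 -0.0456  0.1564] F [-0.7  1.   0. ] w -0.0002825104348961387
need tool mm [0.6 1.7 1.4] yaw of tool y -21.247913952806393
```

Force is still about 2 N and knob x is about 43 mm. I'll push a little more, then back away, rise and look with the lever in clear view.

move_arm(motion=[[[0, 0.1, 0], [0, 0, 0], -1], [[0, 0, 0], [0, 0, 0], -1], [[0, -0.6, 0], [0, 0, 0], -1], [[0, -0.8, 0], [0, 0, 0], -1], [[0, -0.6, -0.4], [0, 0, 0], -1], [[0, 0, -0.9], [0, 0, 0], -1], [[0, 0, -0.9], [0, 0, 0], -1], [[0, -0.5, -0.9], [0, 0, 0], -1], [[0, -0.8, -0.8], [0, 0, 0], -1], [[0, -0.8, 0], [0, 0, 0], -1], [[0, 0, 0], [0, 0, 0], -1], [[0, 0, 0], [0, 0, 0], -1]])

```text
time_s: 13.1
position: [0.4349, -0.0055, 0.2396]
tool_rot: [[0.364, 0.931, 0.011], [0.931, -0.364, -0.004], [0.0, 0.012, -1.0]]
ft_force: [0.9, -0.2, -0.4]
grip_width: 0.0
```

```bash
python3 look.py 16 .0115 -.045 .155; python3 knob.py 280 160 312 200 .168
```

```text
t 13.1 tcp con [-0.0688 -0.0466  0.2396] F [ 0.9 -0.2 -0.4] w 2.617195249485619e-05
need tool mm [ 1.6 79.3 85.5] yaw of tool y -21.333802544615118
turn units [ 0.0056 -0.     -0.0003]
scene crop x0,y0 250 127
side crop x0,y0 235 159
[  8  18  24  18 161] 296.12422360248445 186.1552795031056 [ 0.0447 -0.0357  0.168 ]
```

View pics/l16.png

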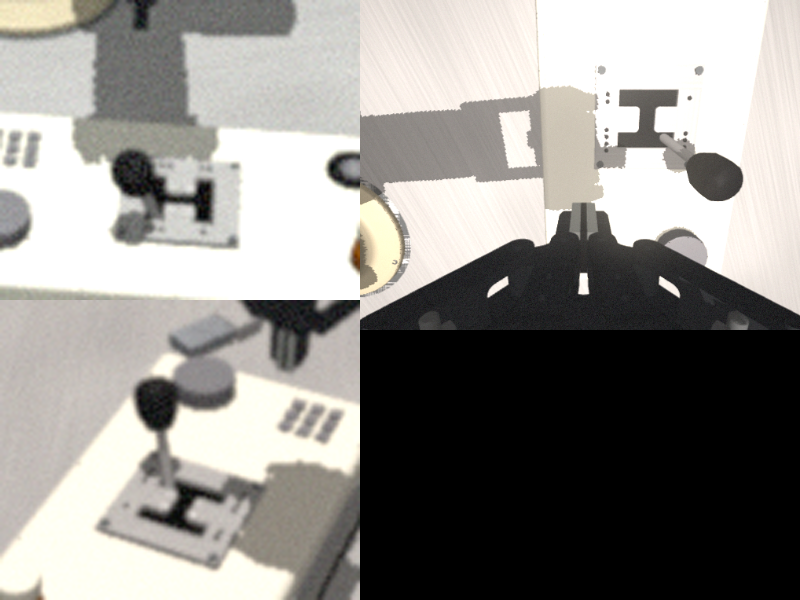

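```bash
python3 - <<'E'
from h import *
P={"scene":(294.3,184.7),"side":(287,193.7),"wrist":(450.5,226.5)}
A=np.zeros((3,3));b=np.zeros(3)
for n,p in P.items():
    d=imaging.get_image(n);r=ray(d,*p);r/=np.linalg.norm(r);M=np.eye(3)-np.outer(r,r);A+=M;b+=M@d["eye"]
    print(n,con(onz(d,*p,.168)))
X=con(np.linalg.solve(A,b));print(X,"fore",np.arcsin(X[0]/.15),"across",np.arctan2(-X[1],X[2]-.031))
E
```

```text
scene [ 0.0396 -0.0408  0.168 ]
side [ 0.0429 -0.0401  0.168 ]
wrist [ 0.0443 -0.0444  0.168 ]
[ 0.0426 -0.0414  0.1696] fore 0.2879633228747241 across 0.2902648999290442
```

```bash
python3 - <<'E'
from rig import job,readout
import numpy as np
print(np.abs(readout.observe()['qvel']).max());print(job.close_job())
E
```

```text
0.24055861393598005
the job is handed in; nothing more can be done
None
```

I pushed the lever with the shut fingertips back from slot one to the bar, across to the right leg, then forward into slot three. The hand then backed off and rose clear, and I handed the job in at about 13 s; it gave no verdict.

**Lever position:** triangulating the knob from all three cameras gave fore ≈ 0.29 and across ≈ 0.29 rad, both above the required 0.24. Taken singly, the views disagreed by a few mm: knob x was 40 mm (scene), 43 mm (side) and 44 mm (wrist). Even the lowest puts fore at about 0.27.

**Forces and other objects:**
- The wrist force readings at the end of each push were 1–4 N, never near the limits.
- I could not measure the lift directly. I never gripped the knob or pushed it upward on purpose, though the tool drifted up as much as 9 mm during the pushes before I corrected it.
- The jar, round box and brush were never approached or touched, but I did not re-measure their positions at the end.

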